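# Extend the telescopic bottle brush and hold it ready

## Task

The long-reach bottle brush is standing head down in its caddy with its handle pushed in. Squeeze the orange button in the handle, draw the handle up past the first stop to the second and let the button spring back out so that the handle is locked at full length, then take the brush by the plain sides of its handle, lift it upright until the bristles are well clear of the caddy, and finish still holding it there, steady, extended and with the button out, ready to scrub the tall bottles. Leave the other things on the bench where they are.

Things in the scene. Friction and masses are not known exactly. Their poses are not given: they have to be found in the camera images.
- caddy: Grey round drip caddy stuck to the bench by a suction foot, so it cannot move. Cup 70 mm across and 50 mm tall, bore 62 mm at the rim and 58 mm at the floor; foot 92 mm across; inner floor 10 mm above the bench. Origin: centre of its underside on the bench.
- brush: Bottle brush (about 0.37 kg) standing upright, head down, loose in the caddy: white and blue bristle head 52 mm across, 65 mm tall, then a notched steel stem 12 x 14 mm on which the white handle slides. Origin: centre of the underside of the head. z runs up the stem; x points to the side on which the orange button stands out (within 1.2 rad of world x).
- handle (a joint): How far the handle is drawn up, m: 0 = pushed in (start), 0.038 = first stop, 0.076 = second stop; end stop at 0.077. Button out: latched in a notch both ways, 1.5 mm of play. Button in: slides with 1.3 N of friction and stays where let go, while the head's weight (2.3 to 3.4 N) keeps it in the caddy. Let go between stops, the latch rides on the stem and clicks into the next notch it meets.
- button (a joint): How far the button is pressed, m: 0 = fully out, 0.0035 = riding on the stem between notches, 0.006 = flush with the handle, 0.007 = end of travel. The latch is free from about 0.004. It springs back by itself; it takes 2.4 N to start and 5 N when flush, so any grip across it squeezes it flush.
- grip (a point): Centre of the white handle's cross-section at the height of the middle of the button, 28 mm below the handle's top end; moves with the handle, axes as the brush's. The handle is 28 mm thick along x (button side to back) and 24 mm wide along y (its plain sides). Grip along x to squeeze the button (34 mm over all, 28 mm when flush); grip along y to hold the handle without pressing it.
- button_face (a point): Middle of the outer face of the orange button, 20 mm from the handle's axis along brush x when out (6 mm proud of the handle). The button is 13 mm wide and 22 mm tall.
- handle_top (a point): Centre of the top end of the white handle, a straight sleeve 120 mm long; 207 mm above the bench at the start, 283 mm at the second stop.
- cake_tin: Aluminium spring-lock cake tin, 200 mm across, 70 mm tall, loose, steel clasp at its -x side. Origin: centre of its underside. Leave alone.
- bowl: Glass bowl, 170 mm across, 80 mm tall, loose. Origin: centre of its underside. Leave alone.
- tips_mug: Blue ceramic mug 82 mm across and 90 mm tall with steel piping tips standing out to 110 mm, loose. Origin: centre of its underside. Leave alone.
- scraper: White plastic bench scraper 100 x 150 mm, 6 mm thick with a 10 mm bead along one edge, lying loose. Origin: centre of its underside. Leave alone.
Not all that is in view belongs to the job. There is more than one size of the caddy; the one meant has the size given above.

How it is judged:
By the outcome, as a careful person would: the job done as asked, in the order asked, and still so for the second after the job is handed in, while the arm keeps its last pose, push and grip.
It also fails if it takes over 42 s, if anything falls off the work surface, if the arm or the gripper's body presses on something with over 40 N, if the wrist force passes 120 N, or if a joint passes its speed limit or range.

## Robot

A 6-joint arm with a two-finger parallel gripper is mounted at the origin on the work surface. World frame = base frame: x ahead of the robot, y to its left, z up, the work surface at z = 0. Lengths are in m, angles in degrees, forces in N, time in s.
With the tool pointing down it reaches from about 0.325 to 1 m from the base axis. Payload 5.1 kg.
Tool frame: the origin (TCP) lies midway between the tips of the shut fingers; the grasp point (between the pads) lies 19 mm behind it; z points along the fingers, y is the line along which they close (so a half turn about z gives the same grasp; the last joint's range is limited). The gripper opens to 85 mm and grips with 20 to 120 N. Pads are 22 mm wide; open, the fingers measure 114 mm over their backs; the gripper's body (76 mm by 85 mm) begins 54 mm behind the grasp point. The pads swing forward as they close: fully open they stand 13 mm farther back than shut.
Start: joints at [-71.138, 7.093, 94.555, -0, 78.352, -4.733], TCP at [0.26, -0.596, 0.231] pointing down, gripper open.
Joint ranges: [-149.61, 149.61], [-58.7, 133.49], [1.44, 155.28], [-77.14, 257.14], [18.33, 153.61], [-166.67, 166.67]. Speed limits (degrees/s): [147.25, 147.25, 180, 180, 180, 180].

## Interface

Orientations are given as a 3x3 rotation matrix whose columns are the frame's x, y, z axes.
In Python, from rig import * gives the robot as it stands. The module is installed in compiled form; this text tells all that it offers.
- The arm moves only by the tool jog_arm, never from a script. Its argument "commands" is a list that holds one entry, the list of rows, each a list of 7 numbers: the shift along the tool's x, y, z in a scale on which 1.0 is 75 cm, then the turn, a rotation vector about the tool's x, y, z in shares of pi rad (1.0 is pi rad), then the opening, from -1 (shut) to 1 (fully open). A call has 1 to 10 rows; each row is the pose to reach, as a shift and turn from the pose commanded when the call began, along the tool's axes at that moment; what a row does not reach only later rows make up. A row lasts 1/8 s, in which the tool goes at most 62.5 mm and 10.7 degrees, less where a joint would pass 70% of its speed; a pose out of reach is approached as far as the arm can. A call with a gripper value outside its range is refused whole. The fingers move at their own pace and stop on an object; the grip force is fixed at half the most. Time passes only in rows, so rows that repeat a pose let the fingers close. It gives the time, the measured TCP pose, the force, the opening and the grip force at its end, in the units of the state.
- observe(): the state, without advancing time (a new reading comes with each control period).
- capture(name): name is "scene" or "top" or "wrist"; returns a dict with "color" (400x640x3 uint8, blue, green, red), "intrinsics" (3x3 intrinsics, pixels), "origin" and "rotation" of the camera in the world; the wrist camera has in their place "hand_eye" (4x4, takes a point from camera to tool coordinates, whose origin is the TCP and whose axes are the flange's). Camera axes: x right, y down, z forward; pixel columns grow to the right and rows downward; lengths in m; the calibration is good to about 2 mm. A picture is of the moment at which its call begins: read the wrist's pose just before it. There is no depth.
- finish_job(): hands the job in; it is judged then, once.
Trained networks look in a picture, given as the dict that the camera call returned (one of the last four; its "shot" number tells which), for a name from the list of things; names that differ only in an ending like _2 or _b are one class to them, and where a whole thing is asked for, a point or a joint stands for the part that bears it (a point fixed in the world has none). Each returns a list of dicts, best first, with "conf" (0 to 1); they miss things now and then, are a little off and sometimes report something else, mostly with a low value. They report only what shows in the picture. A call takes as long as a camera call. They do not tell look-alikes from the thing itself.
- silhouettes(picture, query): "region" (400x640 bool, what is visible of it) and "bbox" ([left, top, width, height] in pixels, round what is visible of it).
The state is a dict: "time": time; "joint_pos": joint angles; "joint_vel": joint speeds; "effort": joint torques, N m; "position": TCP position; "tcp_rot": TCP orientation; "ft_force": force on the tool from outside, world axes, zero at the start; "torque": the same for the moment, N m; "finger_gap": opening from 0.0 (shut) to 1.0 (fully open); "grip_force": force on a finger pad.
Only numpy, scipy, OpenCV 4.12 (cv2) and the standard library are available. Lean on these libraries where they do the work, as an engineer would, in place of code of your own. Each camera call takes 0.05 s, during which the arm holds its last target. There are 200 camera calls.

## Working session

There is one attempt and no reset: what is moved stays moved. The work goes in short steps, Python scripts to look and compute and a tool call to move; the robot and the scene stay as the last step left them, time stands still between calls to the robot, and variables do not carry over. Pictures are saved under pics/ and viewed, at most 10 in all, crops included, and the job is handed in when it is done.

Besides the shell and the picture viewer there is one more tool, called after ">>>" as name(argument=value, ...), one argument or row to a line, values as JSON. jog_arm: Moves the arm, as the interface text tells. Its arguments: {"type":"object","properties":{"commands":{"type":"array","items":{"type":"array","items":{"type":"array","items":{"type":"number"}}}}},"required":["commands"]}

```bash
mkdir -p pics
cat > h.py <<'E'
from rig import *
import numpy as np, cv2
def pix2ray(p,uv):
    K=p["intrinsics"];d=np.linalg.inv(K)@np.array([uv[0],uv[1],1.]);return np.array(p["origin"]),np.array(p["rotation"])@d
def atz(p,uv,z):
    o,d=pix2ray(p,uv);return o+d*(z-o[2])/d[2]
def proj(p,X):
    c=np.array(p["rotation"]).T@(np.array(X)-p["origin"]);u=np.array(p["intrinsics"])@c;return u[:2]/u[2]
E
python3 - <<'E'
from h import *
s=observe();print(s["time"],s["position"],s["tcp_rot"])
ims=[]
for n in("scene","top"):
    p=capture(n);cv2.imwrite(f"pics/{n}0.png",p["color"]);print(n,np.round(p["origin"],3),np.round(p["rotation"],3).tolist(),np.array(p["intrinsics"])[0])
    for q in("caddy","brush","button","handle","cake_tin","bowl","tips_mug","scraper"):
        for r in silhouettes(p,q):
            m=cv2.moments(r["region"].astype(np.uint8),True)
            print(q,round(r["conf"],2),r["bbox"],round(m["m10"]/m["m00"],1),round(m["m01"]/m["m00"],1))
E
```

```text
0.0 [ 0.25994178 -0.59509166  0.23002859] [[ 9.16426402e-01  4.00202720e-01 -6.58427530e-04]
 [ 4.00203210e-01 -9.16424210e-01  2.01448356e-03]
 [ 2.02802872e-04 -2.10963073e-03 -9.99997754e-01]]
scene [1.032 0.772 1.399] [[-0.88, 0.38, -0.286], [0.475, 0.693, -0.543], [-0.008, -0.613, -0.79]] [518.09245114   0.         325.95973553]
caddy 0.86 [390.2, 200.6, 39.1, 42.0] 410.9 221.2
caddy 0.84 [370.9, 168.1, 34.3, 42.4] 386.0 188.0
caddy 0.69 [346.5, 215.0, 33.7, 25.7] 362.8 227.6
brush 0.97 [357.4, 186.2, 14.3, 42.0] 364.8 205.5
handle 0.68 [359.1, 182.9, 13.0, 31.6] 364.9 199.5
cake_tin 0.85 [251.9, 248.7, 69.9, 78.3] 287.6 286.5
bowl 0.62 [383.8, 261.9, 57.3, 49.6] 411.9 288.7
tips_mug 0.58 [319.9, 148.5, 25.3, 32.6] 332.4 165.9
tips_mug 0.5 [359.6, 186.1, 14.1, 25.9] 365.3 199.7
scraper 0.67 [245.1, 137.7, 42.5, 26.1] 264.8 150.2
top [ 0.37  -0.095  1.17 ] [[-0.012, -0.985, 0.174], [-1.0, 0.01, -0.013], [0.011, -0.174, -0.985]] [402.83397605   0.         329.10979742]
caddy 0.96 [256.4, 257.9, 44.8, 40.5] 276.5 278.8
caddy 0.74 [283.1, 210.6, 33.0, 34.5] 301.5 231.0
caddy 0.6 [314.1, 259.1, 37.2, 38.1] 331.7 277.5
brush 0.76 [286.4, 211.0, 25.4, 27.1] 298.2 225.5
handle 0.57 [287.0, 212.2, 18.3, 21.3] 296.1 222.8
handle 0.56 [283.3, 213.8, 30.6, 31.6] 301.0 232.0
bowl 0.73 [162.0, 192.1, 62.4, 58.4] 191.8 222.3
tips_mug 0.56 [369.2, 215.6, 35.4, 33.0] 385.9 231.9
scraper 0.85 [438.6, 157.5, 42.0, 52.0] 457.7 180.7
```

View pics/scene0.png

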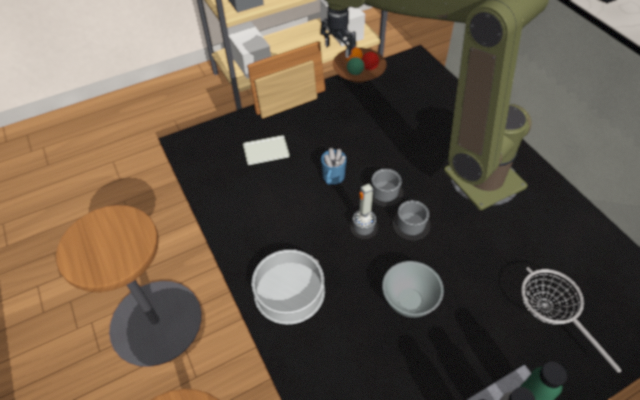

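View pics/top0.png

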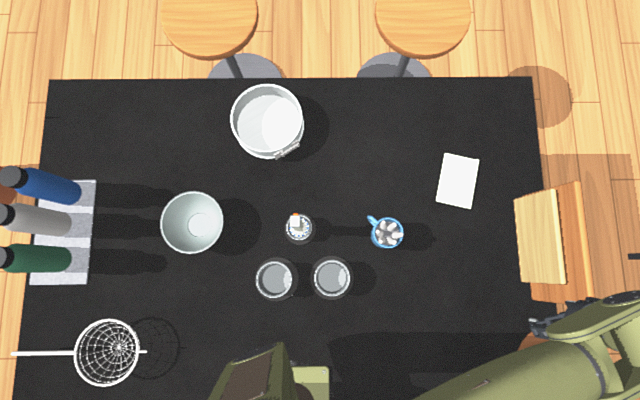

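The candidates in the top view are the caddies at (298,228), (276,279) and (332,278). Only the one at (298,228) holds the brush. I'll confirm that in an enlarged crop and measure the pose.

Run:
```python
from h import *
out=[]
for n,(x,y) in(("scene",(335,170)),("top",(250,195))):
    p=capture(n);c=p["color"];hsv=cv2.cvtColor(c,cv2.COLOR_BGR2HSV)
    out.append(cv2.resize(c[y:y+100,x:x+100],(400,400),interpolation=cv2.INTER_CUBIC))
    win=np.zeros(c.shape[:2],bool)
    if n=="scene":win[180:232,350:380]=1
    else:win[205:245,282:315]=1
    o=win&(hsv[...,0]<20)&(hsv[...,1]>120)&(hsv[...,2]>90)
    v,u=np.nonzero(o);print(n,"orange",len(u),u.mean(),v.mean(),u.min(),u.max(),v.min(),v.max())
    print(" at z.179",atz(p,(u.mean(),v.mean()),.179))
    for r in silhouettes(p,"brush")+silhouettes(p,"handle"):
        print(r["bbox"],r["conf"])
    if n=="scene": print("cam",p["origin"])
    for q in("caddy",):
        for r in silhouettes(p,q):
            b=r["bbox"];cc=(b[0]+b[2]/2,b[1]+b[3]/2);print(q,cc,b[2:],atz(p,cc,.03))
cv2.imwrite("pics/crop1.png",np.hstack(out))
```

```text
scene orange 22 360.8181818181818 194.86363636363637 359 362 191 198
 at z.179 [ 0.49506811 -0.0246755   0.179     ]
[359.9, 186.2, 10.6, 38.1] 0.85
[357.2, 188.4, 15.3, 23.7] 0.85
[250.5, 247.6, 67.7, 77.1] 0.34
cam [1.03218827 0.77192306 1.39929263]
caddy (364.8, 226.2) [29.2, 26.0] [ 0.48355989 -0.00604717  0.03      ]
caddy (386.7, 188.2) [35.0, 41.0] [ 0.33797655 -0.10446982  0.03      ]
caddy (409.8, 220.25) [40.4, 43.3] [0.3441496  0.04369636 0.03      ]
caddy (333.65, 165.75) [22.3, 35.7] [ 0.44664834 -0.27953523  0.03      ]
top orange 10 295.0 213.5 293 297 213 214
 at z.179 [ 0.50022376 -0.02272636  0.179     ]
[289.9, 211.7, 18.7, 24.8] 0.84
[289.6, 216.8, 13.5, 13.8] 0.59
caddy (333.59999999999997, 278.85) [43.4, 40.1] [ 0.33608905 -0.11943518  0.03      ]
caddy (277.6, 278.45) [48.0, 47.5] [0.33904069 0.03568652 0.03      ]
caddy (299.55, 228.95) [35.1, 32.9] [ 0.47561625 -0.0249164   0.03      ]
```

View pics/crop1.png

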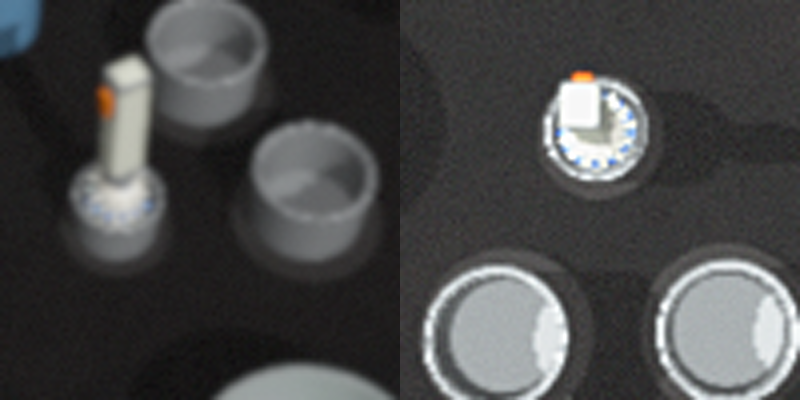

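The left crop shows the brush at about (120,150), standing in a caddy, with the orange button on the handle's left side. In the right crop the handle top is at about (580,104), which is full-picture pixel (295.1,221), with the button towards image-up (world +x) and the yaw close to 0. The other two caddies are wider and empty, so this narrow one is the one meant. Next I work out the approach.

```bash
cat >> h.py <<'E'
def mv(P,yaw):
    "shift (mm) & rotvec (deg) to bring TCP to P with tool y at yaw deg in world, z down"
    from scipy.spatial.transform import Rotation as Ro
    s=observe();R=np.array(s["tcp_rot"]);a=np.radians(yaw)
    y=np.array([np.cos(a),np.sin(a),0]);z=np.array([0,0,-1.]);x=np.cross(y,z)
    T=np.c_[x,y,z]
    print("mv",np.round(R.T@(np.array(P)-s["position"])*1e3,1),np.round(Ro.from_matrix(R.T@T).as_rotvec(degrees=True),2),"t",s["time"])
E
python3 - <<'E'
from h import *
p=capture("top");print("handle top",atz(p,(295.1,220.9),.207))
P=atz(p,(295.1,220.9),.207)
mv([P[0]-.0,P[1],.33],0)
w=capture("wrist");print(np.round(w["hand_eye"],3).tolist(),w["intrinsics"][0])
E
```

```text
handle top [ 0.47864684 -0.0250528   0.207     ]
mv [ 428.6 -435.5  -98.7] [ -0.     0.   -66.41] t 1.35
[[-0.001, -0.95, -0.313, 0.08], [1.0, -0.001, 0.001, 0.001], [-0.001, -0.313, 0.95, -0.142], [0.0, 0.0, 0.0, 1.0]] [316.74268784   0.         316.9018657 ]
```

The manual's scale: shifts go in shares of 75 cm and turns go in shares of pi rad. Converting my numbers, -435 mm is -0.58, 429 mm is 0.572, -66.4 degrees is -0.3689.

>>> jog_arm(
  commands=[
    [[0.0573,-0.0587,-0.04,0,0,-0.0389,1],[0.1147,-0.116,-0.08,0,0,-0.0778,1],[0.172,-0.1747,-0.132,0,0,-0.1167,1],[0.2293,-0.2333,-0.132,0,0,-0.1556,1],[0.2867,-0.2907,-0.132,0,0,-0.1944,1],[0.344,-0.3493,-0.132,0,0,-0.2333,1],[0.4013,-0.408,-0.132,0,0,-0.2722,1],[0.4587,-0.4653,-0.132,0,0,-0.3111,1],[0.516,-0.524,-0.132,0,0,-0.3444,1],[0.572,-0.58,-0.132,0,0,-0.3689,1]],
  ],
)

```text
time: 2.65
position: [0.4764, -0.0313, 0.3308]
tcp_rot: [[-0.003, 1.0, 0.001], [1.0, 0.003, -0.0], [-0.0, 0.001, -1.0]]
ft_force: [0.2, -0.2, -0.8]
finger_gap: 0.998
grip_force: 0.0
```

>>> jog_arm(
  commands=[
    [[0,0,0,0,0,0,1],[0,0,0,0,0,0,1],[0,0,0,0,0,0,1]],
  ],
)

```text
time: 3.02
position: [0.4758, -0.0345, 0.3304]
tcp_rot: [[0.002, 1.0, 0.0], [1.0, -0.002, -0.0], [-0.0, 0.0, -1.0]]
ft_force: [-0.2, 0.1, -0.6]
finger_gap: 1.0
grip_force: 0.0
```

```bash
cat >> h.py <<'E'
def wrist():
    s=observe();p=capture("wrist");H=np.array(p["hand_eye"]);R=np.array(s["tcp_rot"])
    p["origin"]=R@H[:3,3]+s["position"];p["rotation"]=R@H[:3,:3];return s,p
E
python3 - <<'E'
from h import *
s,p=wrist();print(s["time"],s["position"],np.round(s["tcp_rot"],3).tolist(),s["joint_pos"])
cv2.imwrite("pics/w1.png",p["color"])
hsv=cv2.cvtColor(p["color"],cv2.COLOR_BGR2HSV)
o=(hsv[...,0]<20)&(hsv[...,1]>150)&(hsv[...,2]>120)
n,l,st,c=cv2.connectedComponentsWithStats(o.astype(np.uint8))
for i in range(1,n):
    if st[i,4]>40:print(st[i],c[i],atz(p,c[i],.179))
print(proj(p,[.4786,-.0251,.207]))
E
```

```text
3.025 [ 0.47579693 -0.03451608  0.3303827 ] [[0.002, 1.0, 0.0], [1.0, -0.002, -0.0], [-0.0, 0.0, -1.0]] [-1.05921795e+01 -1.78524874e+01  1.08369802e+02 -1.42029676e-02
  8.94757999e+01 -1.04579706e+01]
[338 165   5  18  65] [340.04615385 174.15384615] [ 0.49824491 -0.02715472  0.179     ]
[319.67940829 179.67049301]
```

View pics/w1.png

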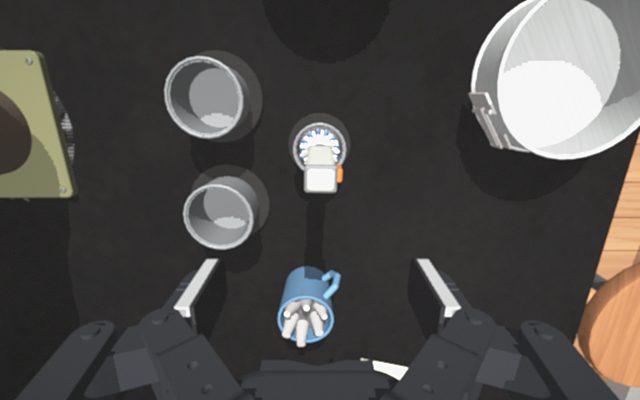

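The wrist picture shows the handle top at about (320,180), the button at (340,174) on the +x side, and the bristle ring in its caddy behind. I'll fit the top face to refine the position and yaw.

Run:
```python
from h import *
s,p=wrist();g=cv2.cvtColor(p["color"],cv2.COLOR_BGR2GRAY)
m=(g>150).astype(np.uint8);m[:164]=0;m[200:]=0;m[:,:296]=0;m[:,350:]=0
hsv=cv2.cvtColor(p["color"],cv2.COLOR_BGR2HSV);m[hsv[...,1]>60]=0
print(g[160:200:2,320],g[178,298:346:2])
for th in(150,215,225):
    k=((g>th)&(m>0)).astype(np.uint8);n,l,st,c=cv2.connectedComponentsWithStats(k)
    i=1+st[1:,4].argmax();cs,_=cv2.findContours((l==i).astype(np.uint8),0,1)
    r=cv2.minAreaRect(cs[0]);b=cv2.boxPoints(r);print(th,st[i],np.round(b,1).tolist(),np.round([atz(p,q,.207)[:2] for q in b],4).tolist(),atz(p,r[0],.207))
big=cv2.resize(p["color"][130:210,280:360],(560,560),interpolation=cv2.INTER_CUBIC);cv2.imwrite("pics/w1c.png",big)
```

```text
[239 240 220 212 230 248 247 247 247 247 247 247 247 247 248 221 111  40
  41  39] [ 39  39  37 132 197 249 247 247 247 247 247 247 247 247 247 247 247 248
 222 162 196 189 104  48]
150 [298 164  39  28 900] [[298.0, 164.0], [336.0, 164.0], [336.0, 191.0], [298.0, 191.0]] [[0.4601, -0.0113], [0.4925, -0.0115], [0.4929, -0.0355], [0.4596, -0.0354]] [ 0.47627704 -0.02325677  0.207     ]
215 [307 168  28  23 612] [[307.0, 168.0], [334.0, 168.0], [334.0, 190.0], [307.0, 190.0]] [[0.4677, -0.0148], [0.4909, -0.0149], [0.4911, -0.0346], [0.4675, -0.0345]] [ 0.47930337 -0.02460544  0.207     ]
225 [307 168  28  23 577] [[306.1000061035156, 188.89999389648438], [307.20001220703125, 167.3000030517578], [334.3999938964844, 168.6999969482422], [333.29998779296875, 190.1999969482422]] [[0.4667, -0.0335], [0.4679, -0.0142], [0.4912, -0.0155], [0.4905, -0.0348]] [ 0.47907559 -0.0243919   0.207     ]
```

View pics/w1c.png

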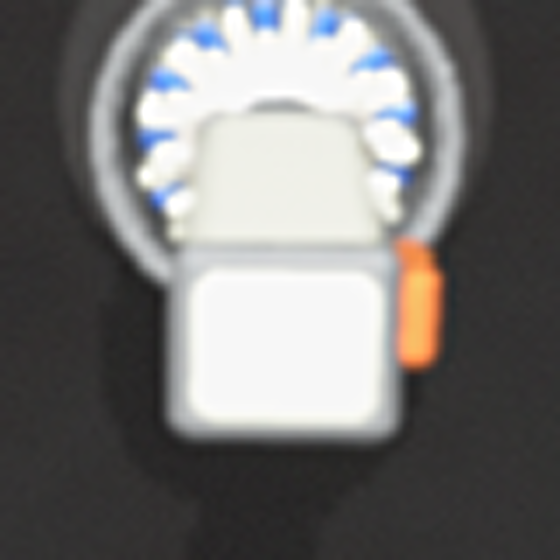

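Run:
```python
from h import *
mv([.479,-.0245,.158],0)
```

```text
mv [ 10.2   3.1 172.4] [ 0.01  0.01 -0.16] t 3.125
```

In the tool's units: 172 mm is 0.2293, 155 mm is 0.2067.

>>> jog_arm(
  commands=[
    [[0.0133,0.004,0,0,0,0,1],[0.0133,0.004,0.0533,0,0,0,1],[0.0133,0.004,0.1067,0,0,0,1],[0.0133,0.004,0.16,0,0,0,1],[0.0133,0.004,0.2067,0,0,0,1],[0.0133,0.004,0.2293,0,0,0,1],[0.0133,0.004,0.2293,0,0,0,1],[0.0133,0.004,0.2293,0,0,0,1]],
  ],
)

```text
time: 4.12
position: [0.4802, -0.0235, 0.1602]
tcp_rot: [[0.0, 1.0, 0.003], [1.0, -0.0, -0.0], [-0.0, 0.003, -1.0]]
ft_force: [0.7, -0.6, 0.3]
finger_gap: 0.997
grip_force: 0.0
```

Run:
```python
from h import *
mv([.479,-.0245,.158],0)
s,p=wrist();print(s["position"]);cv2.imwrite("pics/w2.png",p["color"])
hsv=cv2.cvtColor(p["color"],cv2.COLOR_BGR2HSV)
o=(hsv[...,0]<20)&(hsv[...,1]>150)&(hsv[...,2]>120)
n,l,st,c=cv2.connectedComponentsWithStats(o.astype(np.uint8))
for i in range(1,n):
    if st[i,4]>40:print(st[i],c[i],atz(p,c[i],.179))
for X in([.479,-.0245,.207],[.499,-.0245,.179]):print(proj(p,X))
```

```text
mv [-1.  -1.2  2.2] [ 0.16  0.02 -0.02] t 4.125
[ 0.48020345 -0.02352325  0.16015817]
[348 262  15  50 390] [355.44871795 284.84615385] [ 0.49786342 -0.02549875  0.179     ]
[313.19054801 326.30930633]
[358.05211277 282.92503294]
```

View pics/w2.png

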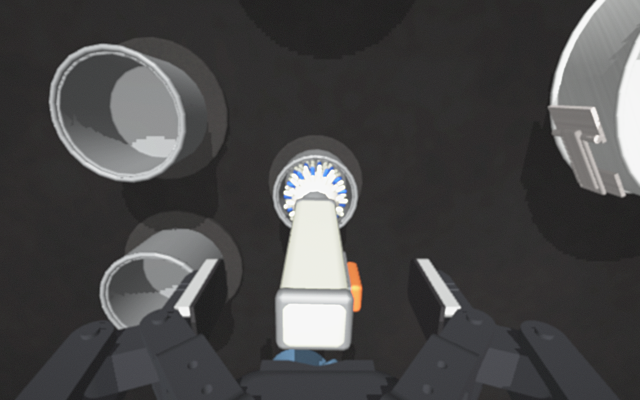

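The handle top, at about (314,322), sits between the pads at columns 200 and 437, with the button at (355,285) on the right. It is centred, so I close.

>>> jog_arm(
  commands=[
    [[-0.0013,-0.0013,0.0027,0,0,0,0.3],[-0.0013,-0.0013,0.0027,0,0,0,-0.2],[-0.0013,-0.0013,0.0027,0,0,0,-0.6],[-0.0013,-0.0013,0.0027,0,0,0,-1],[-0.0013,-0.0013,0.0027,0,0,0,-1],[-0.0013,-0.0013,0.0027,0,0,0,-1],[-0.0013,-0.0013,0.0027,0,0,0,-1],[-0.0013,-0.0013,0.0027,0,0,0,-1]],
  ],
)

```text
time: 5.18
position: [0.4783, -0.0243, 0.1568]
tcp_rot: [[0.0, 1.0, 0.001], [1.0, -0.0, 0.0], [0.0, 0.001, -1.0]]
ft_force: [-0.6, 0.2, 5.1]
finger_gap: 0.321
grip_force: 59.8
```

The gap is 27 mm, so the button is flush. I draw the handle up.

In the tool's units: -76 mm is -0.1013, -75 mm is -0.1.

>>> jog_arm(
  commands=[
    [[0,0,-0.0067,0,0,0,-1],[0,0,-0.02,0,0,0,-1],[0,0,-0.0333,0,0,0,-1],[0,0,-0.0467,0,0,0,-1],[0,0,-0.06,0,0,0,-1],[0,0,-0.0733,0,0,0,-1],[0,0,-0.0853,0,0,0,-1],[0,0,-0.0947,0,0,0,-1],[0,0,-0.1,0,0,0,-1],[0,0,-0.1013,0,0,0,-1]],
  ],
)

```text
time: 6.42
position: [0.4782, -0.0244, 0.2326]
tcp_rot: [[0.0, 1.0, 0.001], [1.0, -0.0, -0.0], [-0.0, 0.001, -1.0]]
ft_force: [0.4, 0.1, -2.6]
finger_gap: 0.321
grip_force: 59.2
```

>>> jog_arm(
  commands=[
    [[0,0,0,0,0,0,-1],[0,0,0,0,0,0,-1]],
  ],
)

```text
time: 6.68
position: [0.4783, -0.0243, 0.2326]
tcp_rot: [[0.0, 1.0, 0.001], [1.0, -0.0, -0.0], [-0.0, 0.001, -1.0]]
ft_force: [-0.2, 0.1, 0.1]
finger_gap: 0.322
grip_force: 59.4
```

>>> jog_arm(
  commands=[
    [[0,0,0,0,0,0,-0.1],[0,0,0,0,0,0,0.2],[0,0,0,0,0,0,0.6],[0,0,0,0,0,0,1],[0,0,0,0,0,0,1],[0,0,0,0,0,0,1],[0,0,0,0,0,0,1]],
  ],
)

```text
time: 7.55
position: [0.478, -0.0243, 0.2323]
tcp_rot: [[0.0, 1.0, 0.0], [1.0, -0.0, 0.0], [0.0, 0.0, -1.0]]
ft_force: [-0.8, 0.1, 0.3]
finger_gap: 1.001
grip_force: 0.0
```

Run:
```python
from h import *
s,p=wrist();print(s["time"],s["position"],s["finger_gap"],s["joint_pos"][5]);q=capture("scene")
cv2.imwrite("pics/w3.png",np.vstack([p["color"][150:,:][:, 120:520],cv2.resize(q["color"][150:250,310:410],(400,400),interpolation=cv2.INTER_CUBIC)[:350]]))
hsv=cv2.cvtColor(p["color"],cv2.COLOR_BGR2HSV)
o=(hsv[...,0]<20)&(hsv[...,1]>150)&(hsv[...,2]>120)
n,l,st,c=cv2.connectedComponentsWithStats(o.astype(np.uint8))
for i in range(1,n):
    if st[i,4]>40:print(st[i],c[i],atz(p,c[i],.255))
for X in([.479,-.0245,.283],[.499,-.0245,.255],[.4955,-.0245,.255]):print(proj(p,X))
```

```text
7.55 [ 0.47803837 -0.02433184  0.23234074] 1.001032086050086 -9.337634092334227
[353 263  15  51 439] [361.00911162 286.97949886] [ 0.49768813 -0.0248391   0.255     ]
[318.79618734 331.8678459 ]
[364.03508211 286.30994601]
[356.05057781 286.31686777]
```

View pics/w3.png

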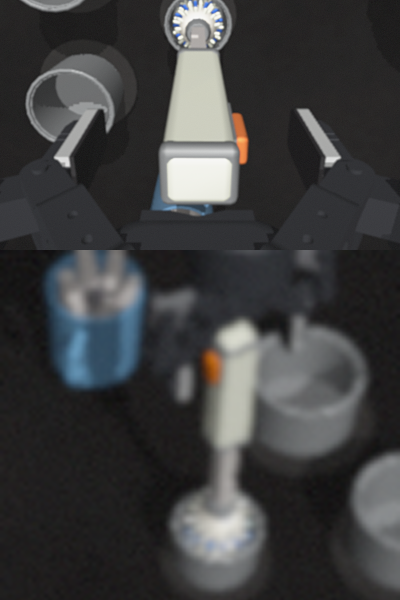

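The top half shows the handle top at about (199,180), raised, with the button at (241,137). The button stands as proud as before (edge 49 px from the axis, against 50 px when out at the start). The lower half shows the drawn-out stem, with the head still in the caddy. I turn 90° and take the handle by its plain sides.

In the tool's units: 90 degrees is 0.5.

>>> jog_arm(
  commands=[
    [[0,0,0,0,0,0.0556,1],[0,0,0,0,0,0.1111,1],[0,0,0,0,0,0.1667,1],[0,0,0,0,0,0.2222,1],[0,0,0,0,0,0.2778,1],[0,0,0,0,0,0.3333,1],[0,0,0,0,0,0.3889,1],[0,0,0,0,0,0.4444,1],[0,0,0,0,0,0.5,1],[0,0,0,0,0,0.5,1]],
  ],
)

```text
time: 8.9
position: [0.478, -0.0243, 0.2323]
tcp_rot: [[1.0, 0.002, -0.0], [0.002, -1.0, -0.0], [-0.0, 0.0, -1.0]]
ft_force: [-0.4, 0.0, -0.4]
finger_gap: 0.999
grip_force: 0.0
```

Run:
```python
from h import *
mv([.478,-.0245,.231],-90)
s,p=wrist();cv2.imwrite("pics/w4.png",p["color"])
print(s["position"])
```

```text
mv [-0.   0.2  1.3] [0.   0.   0.11] t 8.9
[ 0.47802307 -0.02434803  0.23231992]
```

View pics/w4.png

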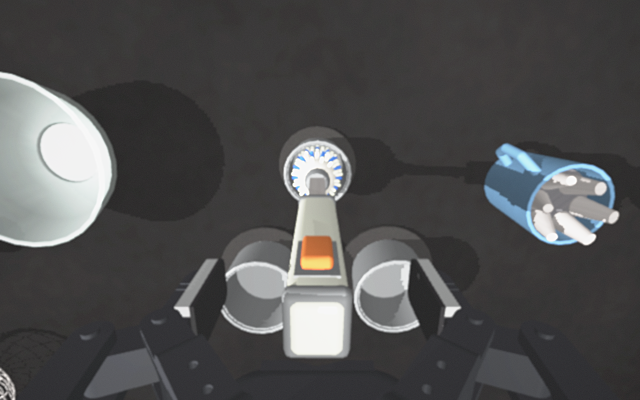

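The button faces the camera at (317,250) and stands out. The handle's plain sides are centred between the pads at columns 200 and 437. I close on them.

In the tool's units: -1 mm is -0.0013.

>>> jog_arm(
  commands=[
    [[-0.0013,0,0,0,0,0,0.3],[-0.0013,0,0,0,0,0,-0.2],[-0.0013,0,0,0,0,0,-0.6],[-0.0013,0,0,0,0,0,-1],[-0.0013,0,0,0,0,0,-1],[-0.0013,0,0,0,0,0,-1],[-0.0013,0,0,0,0,0,-1],[-0.0013,0,0,0,0,0,-1]],
  ],
)

```text
time: 9.95
position: [0.477, -0.0243, 0.2323]
tcp_rot: [[1.0, -0.0, -0.0], [-0.0, -1.0, 0.0], [-0.0, -0.0, -1.0]]
ft_force: [0.1, 0.2, 0.5]
finger_gap: 0.274
grip_force: 61.4
```

In the tool's units: -120 mm is -0.16, -112 mm is -0.1493.

>>> jog_arm(
  commands=[
    [[0,0,-0.004,0,0,0,-1],[0,0,-0.0133,0,0,0,-1],[0,0,-0.0293,0,0,0,-1],[0,0,-0.048,0,0,0,-1],[0,0,-0.0693,0,0,0,-1],[0,0,-0.0907,0,0,0,-1],[0,0,-0.112,0,0,0,-1],[0,0,-0.1333,0,0,0,-1],[0,0,-0.1493,0,0,0,-1],[0,0,-0.16,0,0,0,-1]],
  ],
)

```text
time: 11.2
position: [0.4772, -0.0244, 0.3532]
tcp_rot: [[1.0, -0.0, 0.001], [-0.0, -1.0, -0.0], [0.001, 0.0, -1.0]]
ft_force: [-0.2, 0.1, -3.8]
finger_gap: 0.269
grip_force: 61.0
```

>>> jog_arm(
  commands=[
    [[0,0,-0.0067,0,0,0,-1],[0,0,-0.0067,0,0,0,-1],[0,0,-0.0067,0,0,0,-1],[0,0,-0.0067,0,0,0,-1]],
  ],
)

```text
time: 11.7
position: [0.4769, -0.0243, 0.3567]
tcp_rot: [[1.0, -0.0, -0.001], [-0.0, -1.0, 0.0], [-0.001, -0.0, -1.0]]
ft_force: [-0.6, -0.2, -4.2]
finger_gap: 0.274
grip_force: 61.0
```

Run:
```python
from h import *
s,p=wrist();print(s["position"],s["ft_force"],s["finger_gap"],s["grip_force"]);q=capture("scene");t=capture("top")
cv2.imwrite("pics/w5.png",np.vstack([np.hstack([p["color"][100:,120:520],cv2.resize(q["color"][140:240,310:410],(400,400),interpolation=cv2.INTER_CUBIC)[:300]]),np.hstack([cv2.resize(q["color"],(400,250)),cv2.resize(t["color"],(400,250))])]))
```

```text
[ 0.47685929 -0.02431185  0.35670842] [-0.5890611  -0.15046628 -4.22232393] 0.2737327809192317 61.0258412361145
```

View pics/w5.png

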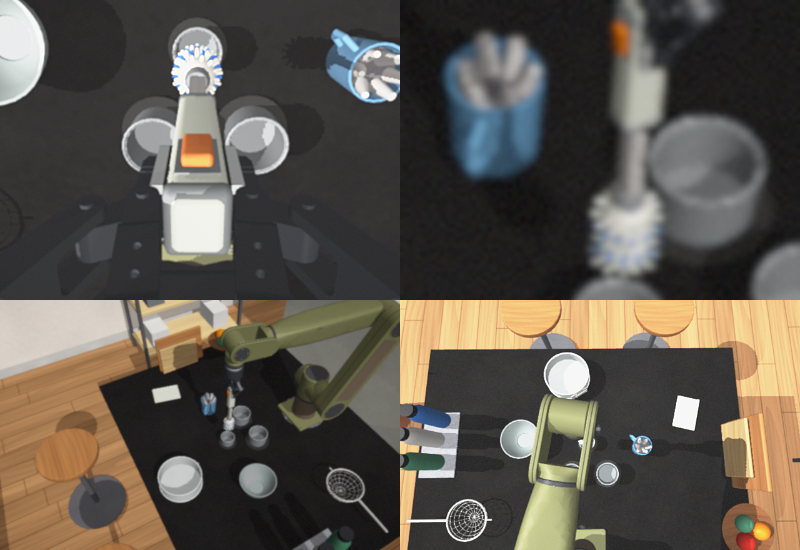

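The brush is lifted: the head is above the empty caddy at about (627,235) in the upper right view, the stem is drawn out and the button stands out at (197,150). The wrist carries about 4 N, and the other things have not moved. I hand the job in.

```bash
python3 -c "
from rig import *
print(finish_job())"
```

```text
the job is handed in; nothing more can be done
None
```

I've handed the job in: the brush handle is drawn out to the second stop with the button out, and the arm is holding the brush upright by its plain sides, steady and about 120 mm up, clear of the caddy. I judged the lock from the pictures and the handle's travel, not from a direct reading.

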